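# Lock the bottle jig's fence with a ball-lock pin

## Robot

A 7-joint arm with a two-finger parallel gripper is mounted at the origin on a cart in front of the work surface, level with it; the furniture and walls round the work are solid. World frame = base frame: x ahead of the robot, y to its left, z up, the work surface at z = 0. Lengths are in m, angles in rad, forces in N, time in s.
With the tool pointing down it reaches from about 0.4 to 0.875 m from the base axis. Payload 19.3 kg.
Tool frame: the origin (TCP) lies at the very end of the fingers, on their centre line; the grasp point (between the pads) lies 19 mm behind it; z points along the fingers, y is the line along which they close (so a half turn about z gives the same grasp; the last joint's range is limited). The gripper opens to 85 mm and grips with 20 to 120 N. Pads are 22 mm wide; open, the fingers measure 114 mm over their backs; the gripper's body (76 mm by 85 mm) begins 54 mm behind the grasp point. The pads swing forward as they close: fully open they stand 13 mm farther back than shut.
Start: joints at [1.135, 0.521, -0.036, 1.599, 0.021, 1.021, -0.113], TCP at [0.224, -0.584, 0.231] pointing down, gripper open.
Joint ranges: [-2.91, 2.91], [-0.3, 2.13], [-1.5, 1.42], [0.17, 2.43], [-1.26, 4.41], [0.16, 1.93], [-2.52, 2.52]. Speed limits (rad/s): [1.89, 1.89, 2.39, 2.39, 3.01, 3.01, 3.01].

## Interface

Orientations are given as [roll, pitch, yaw] about the fixed x, y, z axes, in that order (R = Rz(yaw) Ry(pitch) Rx(roll)).
In Python, from workcell import bot gives the robot as it stands.
- The arm moves only by the shell command python3 -m crank 'ROWS' [FORCE]. ROWS is a JSON object of lists of equal length, an entry for each row: "travel": the shift along the world's x, y, z in cm, a list of three; "turn": the turn, a rotation vector about the world's x, y, z in degrees, a list of three; "gripper": the closure, from 0 (fully open) to 1 (shut). A call has exactly 5 rows; each row is the pose to reach, as a shift and turn from the pose commanded when the call began; what a row does not reach only later rows make up. A row lasts 1/10 s, in which the tool goes at most 50 mm and 8.59 degrees, less where a joint would pass 70% of its speed; a pose out of reach is approached as far as the arm can. A call with a gripper value outside its range is refused whole. The fingers move at their own pace and stop on an object; FORCE is the grip in N (left out, the last holds). Time passes only in rows, so rows that repeat a pose let the fingers close, or fill a call up. It gives the time, the measured TCP pose, the force, the opening and the grip force at its end, in the units of the state.
- bot.observe(): the state, without advancing time (a new reading comes with each control period).
- bot.grab_frame(name): name is "side" or "top" or "wrist"; returns a dict with "pixels" (420x560x3 uint8, red, green, blue), "fx", "fy", "cx", "cy" (pixels), "dist" ([k1, k2, p1, p2, k3] as OpenCV has them; the pictures are not rectified), "extrinsics" (4x4, takes a point from world to camera coordinates). Camera axes: x right, y down, z forward; pixel columns grow to the right and rows downward; lengths in m; the calibration is good to about 2 mm. A picture is of the moment at which its call begins. There is no depth.
- bot.job_done(): hands the job in; it is judged then, once.
The state is a dict: "clock": time; "qpos": joint angles; "qd": joint speeds; "joint_efforts": joint torques, N m; "position": TCP position; "tool_rot": TCP orientation; "force": force on the tool from outside, world axes, zero at the start; "moment": the same for the moment, N m; "grip_width": finger opening in m; "finger_force": force on a finger pad.
Only numpy, scipy, OpenCV 4.12 (cv2) and the standard library are available. Lean on these libraries where they do the work, as an engineer would, in place of code of your own. Each camera call takes 0.05 s, during which the arm holds its last target. There are 200 camera calls.

## Task

Lock the bottle jig's sliding fence: push it fully up to its stop, take the ball-lock pin (the one with the push button) out of the parking block, feel its nose into the hole of the fence's floating bush plate and draw the bush over the deck's hole until the pin stands on its balls. Then press the button gently, slide the pin fully home, and let go so that the balls lock under the deck. Leave the plain dowel and the flat white bottle beside the block where they are, and do not force the pin.

Things in the scene. Friction and masses are not known exactly. Their poses are not given: they have to be found in the camera images.
- jig: Bottle jig, fixed to the table: aluminium deck 120 (x) x 250 (y) x 12 mm on two runners, top 46 mm above the table, open below. Origin: on the table, on the axis of the deck's pin hole, in the deck's middle. Its y axis points the way the fence slides to its stop. Guide strips at x = +-52 mm (top 55 mm), stop lugs at y = 50 to 62 mm (top 64 mm), end wall at y = 110 to 124 mm (top 96 mm).
- jig_hole (a point): Centre of the upper mouth of the deck's pin hole (through hole, 16 mm diameter), 46 mm above the table; jig axes. Fence foot and deck together are 22 mm thick.
- fence (a joint): Travel of the sliding steel fence in m along the jig's +y: 0.070 = against its rigid stop, where its window is centred over the deck's hole; smaller = short of it. It starts at 0.00 to 0.03, slides with about 3 N of friction and stays where it is left.
- fence_mid (a point): Middle of the window (78 x 37 mm) in the fence's foot, at the foot's top, 56 mm above the table; jig axes; right over the deck's hole at the stop. Foot 88 x 88 x 10 mm, y -40 to +48 mm. In the window floats a flush aluminium bush plate (56 x 36 x 10 mm) with the fence's 16 mm pin hole in its middle: it stands up to 10 mm to either side along x, is not measured, and slides along x with 2 N.
- fence_face (a point): Middle of the near (-y) face of the fence's upright plate, 40 mm in +y from fence_mid and 20 mm above the foot; jig axes. The plate is 88 mm wide, 8 mm thick and rises 45 mm above the foot, with small gussets on this face at x = +-40 mm. Push this face towards +y with shut fingers from above; inside x = +-30 mm it is clear.
- block: Grey parking block, fixed, 60 x 150 x 52 mm, with two upright 25 mm through holes at y = -42 and +42 mm. Origin: centre of its underside.
- pin: Ball-lock pin, about 0.1 kg, in either hole of the block: round black knurled head (28 mm diameter, 26 mm high, flange 31 mm in its lowest 4 mm) with a steel button on top. Origin: on the axis at the underside of the head, which rests on the block (52 mm) at the start and on the fence's foot (56 mm above the table) when home; z up along the axis. Shank 14 mm diameter.
- pin_tip (a point): Nose of the pin: centre of its lower end, 44 mm below the pin's origin, chamfered from 14 to 11 mm diameter over its last 2 mm: within about 2 mm of a hole's centre it drops in, else it stands on the plate. In the bush off the deck's hole it stops 10 mm down, on the deck; moved sideways it takes the bush along.
- pin_balls (a point): Centre of the pin's four locking balls, 27 mm below the origin; they span 23.5 to 30.5 mm below it and stand out to 22 mm across. Unless the button is pressed the nose enters the bush's hole (and deck) only 13.5 mm; the pin then stands on its balls, origin 30.5 mm above the foot, and stays standing when let go.
- pin_button (a joint): How far the pin's button is pressed, m: 0 = out, 0.006 = fully in (3 N to start, about 7.5 N fully in). It draws the balls in with it; at about 0.004 and more they pass the holes. Let go on the way, it springs back and the balls drag in the holes. With the head seated and the button fully in, the force rises sharply.
- button_top (a point): Centre of the top face of the steel button (13 mm diameter), 34 mm above the pin's origin when out, 28 mm when fully in (2 mm proud of the head).
- ball0 (a joint): How far one locking ball is drawn in, m: 0 = out (locking), 0.0045 = drawn in flush. The other three move with it.
- dowel: Plain steel dowel, the bystander in the block's other hole: same size as the pin, but a smooth dome-edged metal head (29 mm diameter), no button and no balls. Origin: on the axis at the underside of its head.
- flat_bottle: White rectangular plastic bottle lying flat, 120 x 183 x 60 mm, a bystander on the far side of the block. Origin: centre of its underside.
There are look-alikes about, which are no part of the job. What is shaped like the pin but green or red is not meant.

How it is judged:
By the outcome, as a careful person would: the job done as asked, in the order asked, and still so for the second after the job is handed in, with the robot touching nothing.
It also fails if it takes over 67 s, if anything falls off the work surface, if the arm or the gripper's body presses on something with over 40 N, if the wrist force passes 120 N, or if a joint passes its speed limit or range.

## Working session

There is one attempt and no reset: what is moved stays moved. The work goes in short steps, Python scripts to look and compute and a shell command to move; the robot and the scene stay as the last step left them, time stands still between calls to the robot, and variables do not carry over. Pictures are saved under pics/ and viewed, at most 10 in all, crops included, and the job is handed in when it is done.

```bash
ls; mkdir -p pics
python3 - <<'E'
from workcell import bot
import cv2, numpy as np
s=bot.observe()
print({k:np.round(v,3).tolist() for k,v in s.items()})
for n in ("top","side"):
    f=bot.grab_frame(n); cv2.imwrite(f"pics/{n}0.png",f["pixels"][:,:,::-1])
    print(n,f["fx"],f["fy"],f["cx"],f["cy"],f["dist"]);print(np.round(f["extrinsics"],4).tolist())
E
```

```text
pics
{'clock': 0.0, 'qpos': [1.135, 0.522, -0.036, 1.6, 0.021, 1.021, -0.113], 'qd': [-0.001, 0.001, 0.0, 0.001, -0.001, 0.001, -0.0], 'joint_efforts': [0.002, -92.71, 1.98, -36.992, 0.018, 0.008, 0.0], 'position': [0.223, -0.583, 0.231], 'tool_rot': [-3.14, 0.0, 0.366], 'force': [0.176, -0.258, 0.565], 'moment': [0.011, -0.025, 0.026], 'finger_force': 0.0, 'grip_width': 0.085}
top 401.15189188002233 401.15189188002233 277.15090408835283 212.03265963752213 [-0.085055  0.        0.        0.        0.      ]
[[0.0198, -0.9997, 0.0155, -0.0634], [-0.9806, -0.0224, -0.1946, 0.5353], [0.1949, -0.0114, -0.9808, 0.8422], [0.0, 0.0, 0.0, 1.0]]
side 465.47691436002106 465.47691436002106 280.8641942910751 208.54219647704355 [-0.01850875  0.          0.          0.          0.        ]
[[0.9985, 0.0541, 0.0038, -0.5145], [0.0355, -0.6002, -0.7991, 0.0135], [-0.0409, 0.798, -0.6012, 1.1668], [0.0, 0.0, 0.0, 1.0]]
```

View pics/top0.png

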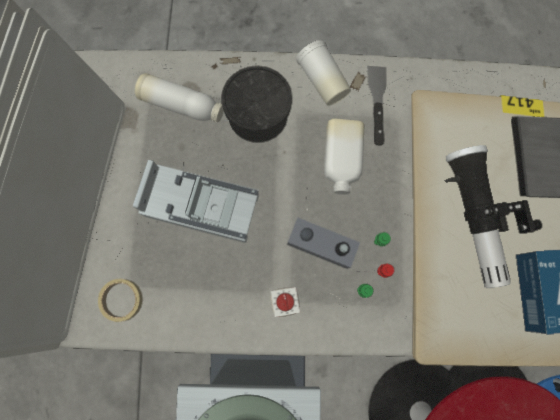

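View pics/side0.png

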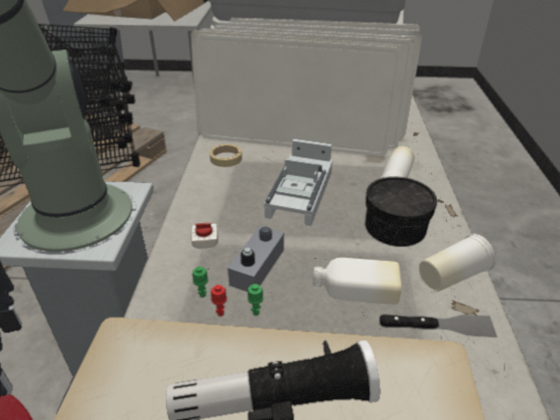

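Top view: jig at about (200,200), block at (323,243) with two heads at (307,234) and (343,249). The green and red look-alikes lie at (383,239), (387,270) and (366,290). The side view shows the same two heads at (265,234) and (248,257). I'll enlarge the block and jig to tell pin from dowel.

Run:
```python
import cv2, numpy as np
t=cv2.imread("pics/top0.png"); s=cv2.imread("pics/side0.png")
a=cv2.resize(t[150:250,125:265],(784,560),interpolation=cv2.INTER_CUBIC)
b=np.hstack([cv2.resize(t[205:280,280:365],None,fx=4.6,fy=4.6,interpolation=cv2.INTER_CUBIC),cv2.resize(s[215:290,222:307],None,fx=4.6,fy=4.6,interpolation=cv2.INTER_CUBIC)])
cv2.imwrite("pics/jigc.png",a);cv2.imwrite("pics/blkc.png",b)
```

```text
(no output)
```

View pics/jigc.png

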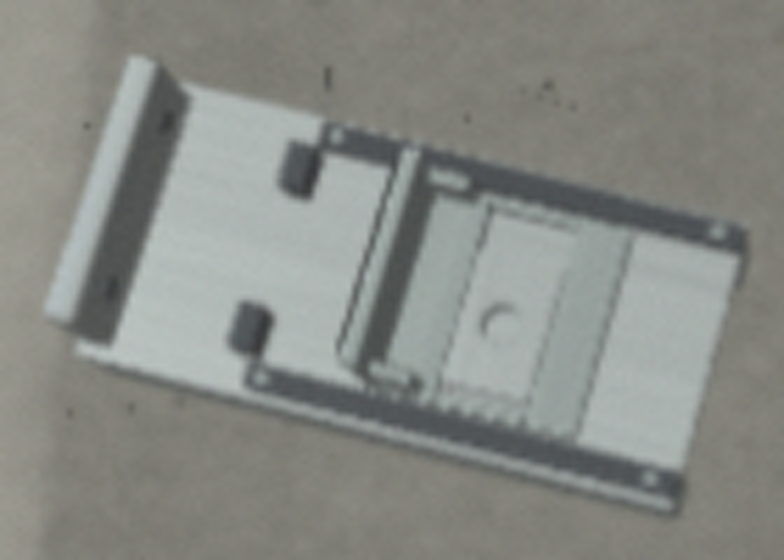

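View pics/blkc.png

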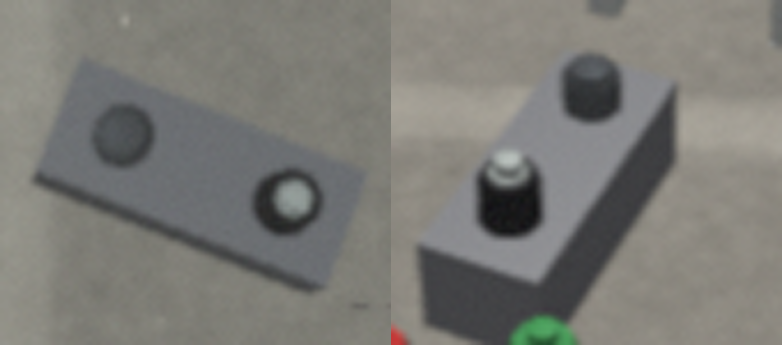

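Heads on the block: (307,234) is smooth, grey and has no button, so it is the dowel. (343,249) is black with a bright steel button in both views, so it is the ball-lock pin. Green (383,239) and (366,290) and red (387,270) are look-alikes. Jig crop: end wall on the left (far +y), fence short of its lugs, bush hole at crop (497,322), strip screws visible.

```bash
cat > h.py <<'E'
from workcell import bot
import cv2, numpy as np
def grab(n,save=None):
    f=bot.grab_frame(n)
    if save: cv2.imwrite(save,f["pixels"][:,:,::-1])
    return f
def ray(f,uv):
    K=np.array([[f["fx"],0,f["cx"]],[0,f["fy"],f["cy"]],[0,0,1]])
    p=cv2.undistortPoints(np.array(uv,float).reshape(-1,1,2),K,np.array(f["dist"],float)).reshape(-1,2)
    E=np.array(f["extrinsics"]);R,t=E[:3,:3],E[:3,3]
    return -R.T@t, np.c_[p,np.ones(len(p))]@R
def plane(f,uv,z):
    c,d=ray(f,uv); return c+d*((z-c[2])/d[:,2])[:,None]
def tri(f,a,g,b):
    c1,d1=ray(f,[a]);c2,d2=ray(g,[b]);d1=d1[0]/np.linalg.norm(d1);d2=d2[0]/np.linalg.norm(d2)
    s=np.linalg.lstsq(np.c_[d1,-d2],c2-c1,rcond=None)[0]
    p,q=c1+s[0]*d1,c2+s[1]*d2
    return (p+q)/2,np.linalg.norm(p-q)
def blob(f,box,cond):
    x0,y0,x1,y1=box;im=f["pixels"][y0:y1,x0:x1].astype(int)
    m=cond(im).astype(np.uint8);n,l,st,c=cv2.connectedComponentsWithStats(m)
    i=1+np.argmax(st[1:,4]); return c[i]+[x0,y0],st[i,4]
E
python3 - <<'E'
from h import *
np.set_printoptions(precision=4,suppress=True)
t=grab("top");s=grab("side")
cr=lambda p:(np.array(p,float)+.5)/5.6-.5+[125,150]
scr=plane(t,cr([(335,136),(720,231),(262,379),(650,479)]),.055);print("screws",scr)
print("axis yaw",[np.degrees(np.arctan2(*(a-b)[1::-1])) for a,b in((scr[0],scr[1]),(scr[2],scr[3]))])
print("wall top L edge",plane(t,cr([(135,57),(48,315)]),.096),"R edge",plane(t,cr([(157,62),(68,325)]),.096))
print("lugs", plane(t,cr([(300,150),(248,310)]),.064))
print("deck near corners",plane(t,cr([(745,252),(670,512)]),.046))
print("hole",plane(t,cr([(500,322)]),.056),"fence plate top",plane(t,cr([(410,152),(352,355)]),.101))
br=lambda im:im.min(2)>140
a,n=blob(t,(330,235,356,262),br);b,m=blob(s,(238,245,258,263),br);print(a,n,b,m,tri(t,a,s,b),plane(t,[a],.086))
dk=lambda im:im.max(2)<60
a,n=blob(t,(330,235,358,264),dk);print("head dark",a,n)
bl=plane(t,(np.array([(82,60),(365,178),(325,290),(38,180)])+.5)/4.6-.5+[280,205],.052);print("block",bl,bl.mean(0))
e=bl[0]-bl[1];print(np.degrees(np.arctan2(e[1],e[0])),np.linalg.norm(e))
E
```

```text
screws [[0.6198 0.1607 0.055 ]
 [0.5835 0.003  0.055 ]
 [0.5189 0.1832 0.055 ]
 [0.4825 0.0273 0.055 ]]
axis yaw [np.float64(77.05218245210511), np.float64(76.85949044660809)]
wall top L edge [[0.6383 0.2323 0.096 ]
 [0.5345 0.2571 0.096 ]] R edge [[0.6364 0.2234 0.096 ]
 [0.5308 0.249  0.096 ]]
lugs [[0.611  0.1723 0.064 ]
 [0.5449 0.1884 0.064 ]]
deck near corners [[ 0.5773 -0.0069  0.046 ]
 [ 0.4708  0.0197  0.046 ]]
hole [[0.544  0.0893 0.056 ]] fence plate top [[0.6005 0.1207 0.101 ]
 [0.5207 0.1379 0.101 ]]
[343.75   247.4375] 16 [246.875  248.5833] 24 (array([ 0.4568, -0.1952,  0.0824]), np.float64(0.00048490537772831975)) [[ 0.4566 -0.1944  0.086 ]]
head dark [339.6842 250.2632] 57
block [[ 0.525  -0.0975  0.052 ]
 [ 0.4703 -0.2347  0.052 ]
 [ 0.4162 -0.2145  0.052 ]
 [ 0.4661 -0.077   0.052 ]] [ 0.4694 -0.1559  0.052 ]
68.24180254079461 0.14772617788690698
```

```bash
python3 -m crank '{"travel":[[11,22.5,0],[11,22.5,0],[11,22.5,0],[11,22.5,0],[11,22.5,0]],"turn":[[0,0,-34],[0,0,-34],[0,0,-34],[0,0,-34],[0,0,-34]],"gripper":[1,1,1,1,1]}' 40
python3 -m crank '{"travel":[[11,22.5,0],[11,22.5,0],[11,22.5,0],[11,22.5,0],[11,22.5,0]],"turn":[[0,0,0],[0,0,0],[0,0,0],[0,0,0],[0,0,0]],"gripper":[1,1,1,1,1]}'
python3 -m crank '{"travel":[[9,20,0],[9,20,0],[9,20,0],[9,20,0],[9,20,0]],"turn":[[0,0,0],[0,0,0],[0,0,0],[0,0,0],[0,0,0]],"gripper":[1,1,1,1,1]}'
python3 - <<'E'
from h import *
f=grab("wrist","pics/w1.png");E=np.array(f["extrinsics"]);print(-E[:3,:3].T@E[:3,3],E[2,:3])
s=bot.observe();print(s["position"],s["tool_rot"],s["clock"])
E
```

```text
clock: 0.7
position: [0.3305, -0.3641, 0.2313]
tool_rot: [3.141, -0.0, -0.234]
force: [2.9, -0.8, 0.2]
grip_width: 0.0124
finger_force: 0.0
clock: 1.2
position: [0.4405, -0.1391, 0.2315]
tool_rot: [3.142, -0.0, -0.228]
force: [1.2, -0.6, -0.3]
grip_width: -0.0
finger_force: 0.0
clock: 1.7
position: [0.5309, 0.0639, 0.2312]
tool_rot: [-3.14, 0.0, -0.223]
force: [-0.4, -1.3, 0.5]
grip_width: -0.0001
finger_force: 0.0
[0.59512822 0.05002291 0.37391363] [-0.25436303  0.05930632 -0.96528867]
[0.53127425 0.06494919 0.23101505] [-3.13944338e+00  1.72605979e-04 -2.21941530e-01] 1.75
```

View pics/w1.png

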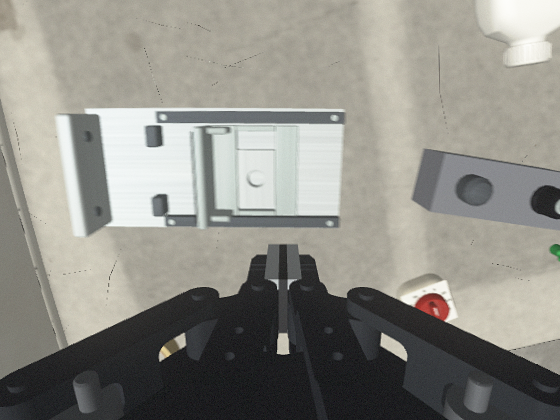

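Wrist view: jig square in the picture, strip screws at about (163,117), (334,117), (171,221), (331,221). The bush hole is at (255,178) and the deck's near edge at column 343. The fence's upright is at about column 200, and the shut fingers at (283,265).

Run:
```python
from h import *
np.set_printoptions(precision=4,suppress=True)
im=cv2.imread("pics/w1.png")
# note: frame calibration same pose -> re-grab
f=grab("wrist")
g=cv2.cvtColor(im,cv2.COLOR_BGR2GRAY)
pts=[]
for u,v in[(163,117),(334,117),(171,221),(331,221)]:
    w=g[v-4:v+5,u-4:u+5].astype(float);w=np.clip(w-np.median(w)-15,0,None);yy,xx=np.mgrid[-4:5,-4:5]
    pts.append((u+(w*xx).sum()/w.sum(),v+(w*yy).sum()/w.sum()))
print(np.array(pts))
P=plane(f,pts,.055);print(P)
a=(P[0]-P[1])/np.linalg.norm(P[0]-P[1]);b=(P[2]-P[3])/np.linalg.norm(P[2]-P[3]);yj=(a+b)[:2];yj/=np.linalg.norm(yj);xj=np.array([yj[1],-yj[0]])
print("yaw",np.degrees(np.arctan2(a[1],a[0])),np.degrees(np.arctan2(b[1],b[0])),yj)
c=P.mean(0)[:2]
D=plane(f,[(344,110),(342,227)],.046)[:,:2];L=plane(f,[(153,127),(160,196)],.064)[:,:2];W=plane(f,[(66,115),(81,235)],.096)[:,:2]
H=plane(f,[(256,178)],.056)[0,:2]
FT=plane(f,[(196,127),(201,228)],.101)[:,:2]
for n,q in(("screw",P[:,:2]),("deck near",D),("lug",L),("wall",W),("hole",H[None]),("fencetop",FT)):
    print(n,((q-c)@xj),((q-c)@yj))
print("c",c)
```

```text
[[162.6583 116.8109]
 [333.9278 117.4065]
 [170.9846 221.6454]
 [329.5265 222.9471]]
[[0.6207 0.1617 0.055 ]
 [0.5846 0.0053 0.055 ]
 [0.5201 0.1851 0.055 ]
 [0.4838 0.0283 0.055 ]]
yaw 76.99861540525457 76.9358774032064 [0.2255 0.9742]
screw [ 0.0516  0.0517 -0.0516 -0.0517] [ 0.0803 -0.0802  0.0804 -0.0805]
deck near [ 0.0587 -0.059 ] [-0.0909 -0.0951]
lug [ 0.0426 -0.0227] [0.0868 0.0859]
wall [ 0.0538 -0.0519] [0.1475 0.1502]
hole [-0.006] [-0.0069]
fencetop [ 0.0436 -0.0422] [0.0373 0.0381]
c [0.5523 0.0951]
```

```bash
python3 -m crank '{"travel":[[2.3,3.8,0],[2.3,3.8,-5],[2.3,3.8,-10],[2.3,3.8,-14],[2.3,3.8,-16.1]],"turn":[[0,0,0],[0,0,0],[0,0,0],[0,0,0],[0,0,0]],"gripper":[1,1,1,1,1]}'
python3 -m crank '{"travel":[[0.11,0.49,0],[0.22,0.97,0],[0.34,1.46,0],[0.45,1.95,0],[0.56,2.44,0]],"turn":[[0,0,0],[0,0,0],[0,0,0],[0,0,0],[0,0,0]],"gripper":[1,1,1,1,1]}'
```

```text
clock: 2.3
position: [0.5512, 0.0954, 0.0671]
tool_rot: [3.139, 0.003, -0.228]
force: [0.9, -0.2, 0.6]
grip_width: 0.0003
finger_force: 0.0
clock: 2.8
position: [0.5593, 0.1215, 0.0714]
tool_rot: [-3.141, -0.002, -0.228]
force: [1.0, -3.5, 2.2]
grip_width: -0.0002
finger_force: 1.7
```

```bash
python3 -m crank '{"travel":[[0.11,0.49,0],[0.22,0.97,0],[0.34,1.46,0],[0.45,1.95,0],[0.45,1.95,0]],"turn":[[0,0,0],[0,0,0],[0,0,0],[0,0,0],[0,0,0]],"gripper":[1,1,1,1,1]}'
python3 -m crank '{"travel":[[0.05,0.2,0],[0.05,0.2,0],[0.09,0.4,0],[0.09,0.4,0],[0.09,0.4,0]],"turn":[[0,0,0],[0,0,0],[0,0,0],[0,0,0],[0,0,0]],"gripper":[1,1,1,1,1]}'
```

```text
clock: 3.3
position: [0.5631, 0.1419, 0.0702]
tool_rot: [-3.141, 0.0, -0.227]
force: [0.1, 0.1, 0.0]
grip_width: 0.0004
finger_force: 0.0
clock: 3.8
position: [0.5638, 0.1448, 0.0702]
tool_rot: [3.142, 0.0, -0.228]
force: [-0.1, -0.3, -0.6]
grip_width: -0.0002
finger_force: 0.7
```

```bash
python3 -m crank '{"travel":[[0.05,0.2,0],[0.05,0.2,0],[0.09,0.4,0],[0.09,0.4,0],[0.09,0.4,0]],"turn":[[0,0,0],[0,0,0],[0,0,0],[0,0,0],[0,0,0]],"gripper":[1,1,1,1,1]}'
```

```text
clock: 4.3
position: [0.565, 0.1491, 0.0703]
tool_rot: [-3.141, -0.0, -0.227]
force: [-0.3, -0.3, -0.1]
grip_width: 0.0001
finger_force: 0.5
```

```bash
python3 -m crank '{"travel":[[0.05,0.2,0],[0.05,0.2,0],[0.09,0.4,0],[0.09,0.4,0],[0.09,0.4,0]],"turn":[[0,0,0],[0,0,0],[0,0,0],[0,0,0],[0,0,0]],"gripper":[1,1,1,1,1]}'
python3 -m crank '{"travel":[[0.05,0.2,0],[0.05,0.2,0],[0.09,0.4,0],[0.09,0.4,0],[0.09,0.4,0]],"turn":[[0,0,0],[0,0,0],[0,0,0],[0,0,0],[0,0,0]],"gripper":[1,1,1,1,1]}'
```

```text
clock: 4.8
position: [0.5654, 0.151, 0.0703]
tool_rot: [3.139, 0.001, -0.229]
force: [-4.9, -11.3, 5.5]
grip_width: 0.0001
finger_force: 6.7
clock: 5.3
position: [0.5654, 0.1511, 0.0702]
tool_rot: [3.134, 0.002, -0.231]
force: [-13.6, -31.1, 18.1]
grip_width: -0.0002
finger_force: 17.1
```

Rigid stop reached. Backing off, lifting and looking again.

```bash
python3 -m crank '{"travel":[[-0.5,-2,0],[-0.9,-3.9,0],[-0.9,-3.9,5],[-0.9,-3.9,10],[-0.9,-3.9,15]],"turn":[[0,0,0],[0,0,0],[0,0,0],[0,0,0],[0,0,0]],"gripper":[1,1,1,1,1]}'
python3 -m crank '{"travel":[[-2,-4,1],[-2,-4,1],[-2,-4,1],[-2,-4,1],[-2,-4,1]],"turn":[[0,0,0],[0,0,0],[0,0,0],[0,0,0],[0,0,0]],"gripper":[0.5,0.5,0.5,0.5,0.5]}'
python3 - <<'E'
from h import *
f=grab("wrist","pics/w2.png")
c=np.array([.5523,.0951]);yj=np.array([.2255,.9742]);xj=np.array([.9742,-.2255])
E=np.array(f["extrinsics"]);K=np.array([[f["fx"],0,f["cx"]],[0,f["fy"],f["cy"]],[0,0,1]])
p=np.r_[c+.033*yj-.006*xj,.056]
uv=cv2.projectPoints(p[None],cv2.Rodrigues(E[:3,:3])[0],E[:3,3],K,np.array(f["dist"],float))[0].ravel();print("hole expected",uv)
np.savez("w2.npz",E=E)
im=f["pixels"][:,:,::-1];u,v=uv.astype(int)
v0,u0=max(v-60,0),max(u-80,0);print(u0,v0)
cv2.imwrite("pics/w2c.png",cv2.resize(im[v0:v0+120,u0:u0+160],None,fx=5,fy=5,interpolation=cv2.INTER_CUBIC))
E
```

```text
clock: 5.8
position: [0.5576, 0.1182, 0.2224]
tool_rot: [-3.141, -0.0, -0.227]
force: [0.7, 0.7, 0.5]
grip_width: 0.0002
finger_force: 0.0
clock: 6.3
position: [0.5377, 0.0787, 0.2298]
tool_rot: [-3.141, 0.001, -0.227]
force: [-0.2, 0.9, 0.8]
grip_width: 0.0427
finger_force: 0.0
hole expected [229.80507841 181.42627457]
149 121
```

View pics/w2c.png

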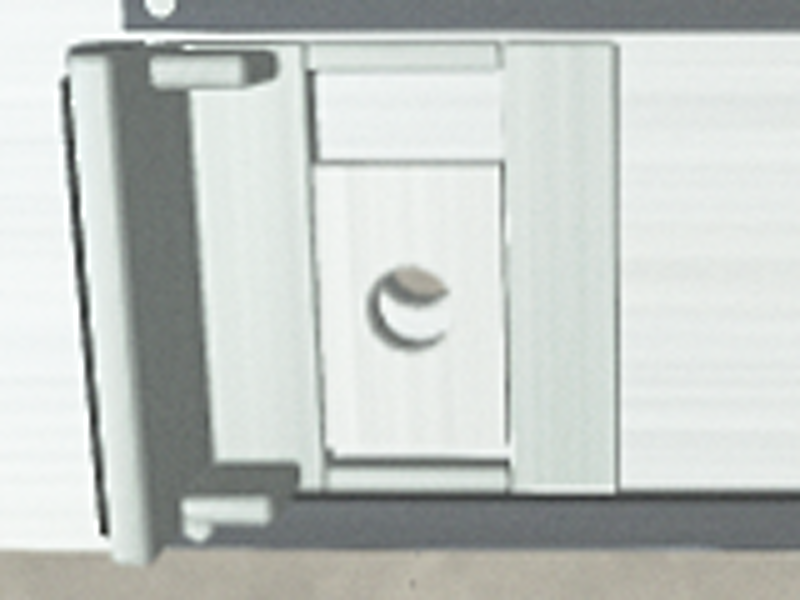

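Crop: fence against the lugs. The bush hole is at crop (411,308), so pixel (230.8,182.2), with the deck hole's crescent showing on the upper side. The bush therefore stands to jig −x.

Run:
```python
from h import *
np.set_printoptions(precision=4,suppress=True)
f=grab("wrist")
c=np.array([.5523,.0951]);yj=np.array([.2255,.9742]);xj=np.array([.9742,-.2255])
px=lambda a:(np.array(a,float)+.5)/5-.5+[149,121]
def show(n,a,z):
    P=plane(f,px(a),z)[:,:2];print(n,P,"x",(P-c)@xj,"y",(P-c)@yj)
show("hole",[(411,308)],.056)
show("bush edges top/bot",[(410,162),(418,456)],.056)
show("bush L/R",[(321,308),(505,308)],.056)
show("foot right edge, foot top/bot",[(617,250),(560,44),(560,492)],.056)
show("deck crescent top",[(411,265)],.046)
show("deckhole far edge",[(447,290),(390,283)],.034)
print(bot.observe()["qpos"])
P=np.r_[.4568,-.1952,.086]
E=np.array(f["extrinsics"]);K=np.array([[f["fx"],0,f["cx"]],[0,f["fy"],f["cy"]],[0,0,1]])
print(cv2.projectPoints(P[None],cv2.Rodrigues(E[:3,:3])[0],E[:3,3],K,np.array(f["dist"],float))[0].ravel())
```

```text
hole [[0.5529 0.1277]] x [-0.0068] y [0.0319]
bush edges top/bot [[0.5802 0.1205]
 [0.5236 0.1343]] x [ 0.0215 -0.0367] y [0.0311 0.0317]
bush L/R [[0.5568 0.1449]
 [0.5488 0.1099]] x [-0.0068 -0.0068] y [0.0495 0.0136]
foot right edge, foot top/bot [[0.555  0.0861]
 [0.5951 0.0875]
 [0.5101 0.1085]] x [ 0.0046  0.0434 -0.0442] y [-0.0082  0.0022  0.0035]
deck crescent top [[0.5598 0.1274]] x [-0.] y [0.0332]
deckhole far edge [[0.5515 0.1238]
 [0.5555 0.135 ]] x [-0.0073 -0.0058] y [0.0278 0.0396]
[-0.1251  0.3978 -0.1704  1.8117  0.0811  0.9395 -2.128 ]
[585.3579 211.8258]
```

```bash
python3 -m crank '{"travel":[[-4,-14,0],[-4,-14,0],[-4,-14,0],[-4,-14,0],[-4,-14,0]],"turn":[[0,0,42],[0,0,42],[0,0,42],[0,0,42],[0,0,42]],"gripper":[0.35,0.35,0.35,0.35,0.35]}'
python3 -m crank '{"travel":[[-4.1,-13.4,-3],[-4.1,-13.4,-3],[-4.1,-13.4,-3],[-4.1,-13.4,-3],[-4.1,-13.4,-3]],"turn":[[0,0,42],[0,0,42],[0,0,42],[0,0,42],[0,0,42]],"gripper":[0.35,0.35,0.35,0.35,0.35]}'
python3 -m crank '{"travel":[[0,0,0],[0,0,0],[0,0,0],[0,0,0],[0,0,0]],"turn":[[0,0,6],[0,0,6],[0,0,6],[0,0,6],[0,0,6]],"gripper":[0.35,0.35,0.35,0.35,0.35]}'
python3 - <<'E'
from h import *
f=grab("wrist","pics/w3.png")
P=np.r_[.4568,-.1952,.086]
E=np.array(f["extrinsics"]);K=np.array([[f["fx"],0,f["cx"]],[0,f["fy"],f["cy"]],[0,0,1]])
uv=cv2.projectPoints(P[None],cv2.Rodrigues(E[:3,:3])[0],E[:3,3],K,np.array(f["dist"],float))[0].ravel();print(uv)
u,v=uv.astype(int)
b,n=blob(f,(u-25,max(v-25,0),u+25,v+25),lambda im:(im.min(2)>140));print(b,n,plane(f,[b],.086))
d,m=blob(f,(u-40,max(v-40,0),u+40,v+40),lambda im:(im.max(2)<50));print(d,m,plane(f,[d],.075))
E
```

```text
clock: 6.9
position: [0.4972, -0.0641, 0.2301]
tool_rot: [3.141, 0.001, 0.483]
force: [0.2, -0.1, -0.7]
grip_width: 0.0557
finger_force: 0.0
clock: 7.4
position: [0.4558, -0.198, 0.1995]
tool_rot: [-3.14, 0.0, 1.185]
force: [-0.0, 0.3, -0.2]
grip_width: 0.0555
finger_force: 0.0
clock: 7.9
position: [0.4567, -0.196, 0.2003]
tool_rot: [-3.142, 0.0, 1.285]
force: [-0.1, -0.6, -0.5]
grip_width: 0.0555
finger_force: 0.0
[282.73976426 201.91777511]
[283.57980456 200.90553746] 307 [[ 0.45767963 -0.19458552  0.086     ]]
[290.33112583 187.07284768] 151 [[ 0.4655685  -0.18752858  0.075     ]]
```

View pics/w3.png

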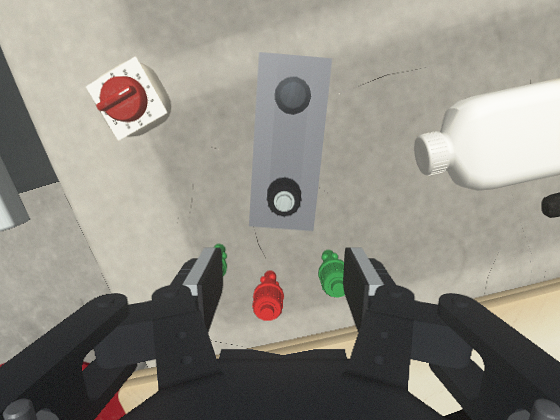

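Button at (284,201), dowel at (293,95), flat bottle to the right. The TCP is within 2 mm of the pin's axis, so I'll descend and grasp the head above its flange.

```bash
python3 -m crank '{"travel":[[0.1,0.1,-4],[0.1,0.1,-8],[0.1,0.1,-12],[0.1,0.1,-14.1],[0.1,0.1,-14.1]],"turn":[[0,0,0],[0,0,0],[0,0,0],[0,0,0],[0,0,0]],"gripper":[0.35,0.35,0.35,0.35,0.35]}' 40
python3 -m crank '{"travel":[[0,0,0],[0,0,0],[0,0,0],[0,0,0],[0,0,0]],"turn":[[0,0,0],[0,0,0],[0,0,0],[0,0,0],[0,0,0]],"gripper":[0.8,0.8,0.8,0.8,0.8]}' 40
```

```text
clock: 8.45
position: [0.4563, -0.1944, 0.057]
tool_rot: [-3.137, -0.0, 1.287]
force: [0.4, -0.1, 0.9]
grip_width: 0.0556
finger_force: 0.0
clock: 8.95
position: [0.4585, -0.1955, 0.0609]
tool_rot: [3.139, 0.0, 1.286]
force: [-1.4, 1.7, 8.6]
grip_width: 0.0264
finger_force: 39.3
```

```bash
python3 -m crank '{"travel":[[0,0,1],[0,0,3],[0,0,6],[0,0,10],[0,0,12]],"turn":[[0,0,0],[0,0,0],[0,0,0],[0,0,0],[0,0,0]],"gripper":[0.8,0.8,0.8,0.8,0.8]}' 40
python3 -m crank '{"travel":[[3,12,2],[3,12,2],[3,12,2],[3,12,2],[3,12,2]],"turn":[[0,0,0],[0,0,0],[0,0,0],[0,0,0],[0,0,0]],"gripper":[0.8,0.8,0.8,0.8,0.8]}' 40
python3 - <<'E'
from h import *
f=grab("side","pics/s1.png");w=grab("wrist","pics/w4.png")
p=bot.observe()["position"];print(p)
E=np.array(f["extrinsics"]);K=np.array([[f["fx"],0,f["cx"]],[0,f["fy"],f["cy"]],[0,0,1]])
uv=cv2.projectPoints(p-[0,0,.03],cv2.Rodrigues(E[:3,:3])[0],E[:3,3],K,np.array(f["dist"],float))[0].ravel();print(uv)
u,v=uv.astype(int)
a=cv2.resize(f["pixels"][v-45:v+45,u-30:u+30,::-1],(400,600));b=cv2.resize(w["pixels"][120:300,220:340,::-1],(400,600))
cv2.imwrite("pics/h1.png",np.hstack([a,b]));print(u-30,v-45)
E
```

```text
clock: 9.45
position: [0.4585, -0.1954, 0.1834]
tool_rot: [3.138, 0.0, 1.286]
force: [1.0, -0.3, -2.0]
grip_width: 0.026
finger_force: 39.8
clock: 9.95
position: [0.4877, -0.0752, 0.2003]
tool_rot: [3.14, 0.0, 1.287]
force: [0.3, -0.6, -0.8]
grip_width: 0.0262
finger_force: 39.8
[ 0.48736566 -0.07625508  0.19973956]
[266.04126096 180.63168354]
236 135
```

View pics/h1.png

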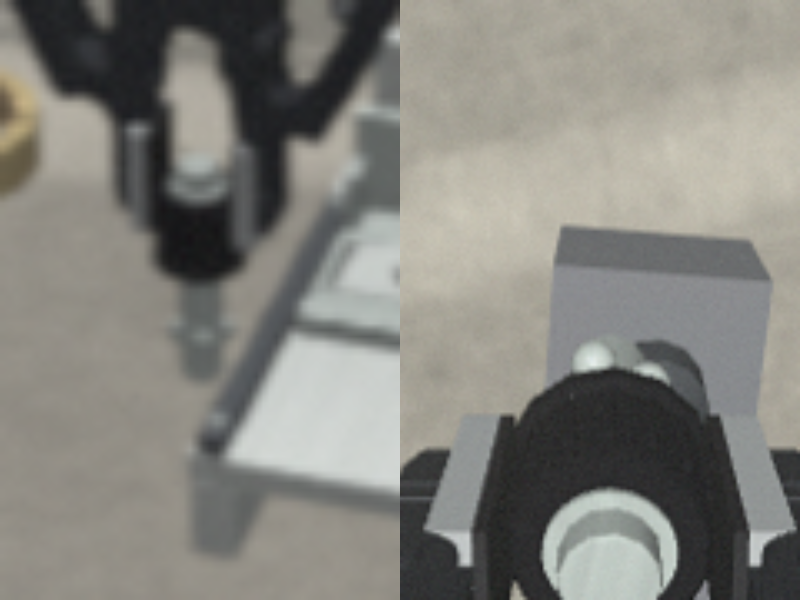

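Pin held upright between the pads, with its nose at side crop (200,375), balls visible and button on top. I'll work out the pin's axis relative to the TCP.

Run:
```python
from h import *
np.set_printoptions(precision=4,suppress=True)
f=grab("side");w=grab("wrist");p=bot.observe()["position"];print(p,bot.observe()["tool_rot"])
K=lambda f:np.array([[f["fx"],0,f["cx"]],[0,f["fy"],f["cy"]],[0,0,1]])
def pr(f,P):
    E=np.array(f["extrinsics"]);return cv2.projectPoints(np.array(P,float).reshape(-1,3),cv2.Rodrigues(E[:3,:3])[0],E[:3,3],K(f),np.array(f["dist"],float))[0].reshape(-1,2)
# pin model: origin 8.5mm below TCP; levels: nose -44, balls -27, flange 0, head top 26, button 34
o=p-[0,0,.0085]
print("side pred nose,balls,origin,top,button",pr(f,[o+[0,0,z] for z in(-.044,-.027,0,.026,.034)]))
g=cv2.cvtColor(f["pixels"],cv2.COLOR_RGB2GRAY)
for r in(184,187,189,191): print(r,g[r,255:280])
print("wrist pred",pr(w,[o+[0,0,z] for z in(.026,.034)]))
m=(w["pixels"].min(2)>150).astype(np.uint8);m[:255]=0;m[320:]=0;m[:,:255]=0;m[:,312:]=0
n,l,st,c=cv2.connectedComponentsWithStats(m)
print(st[1:],c[1:])
```

```text
[ 0.4874 -0.0762  0.1994] [-3.1416  0.0003  1.285 ]
side pred nose,balls,origin,top,button [[266.2006 189.5134]
 [266.0794 182.914 ]
 [265.8819 172.1484]
 [265.6858 161.4379]
 [265.6242 158.0721]]
184 [142 141 139 139 137 133 130 122 109 103 111 112 106 105 123 135 140 145
 134 111  93  87  83  81 111]
187 [144 144 144 145 146 147 138 122 107 100 103 105 101 104 128 145 146 127
 102  90  88  84 111 164 197]
189 [145 145 145 145 142 142 140 127 105  98  98  97  98 104 130 139 123 100
  91  88  79 112 170 199 207]
191 [144 146 145 144 145 143 143 133 116 103  98 101 101 113 128 118  98  89
  86  80 111 170 201 207 205]
wrist pred [[283.2047 281.776 ]
 [283.2388 291.4742]]
[[ 263  267   40   41 1020]
 [ 255  297    4   21   53]
 [ 255  318    2    2    3]] [[282.2735 288.0725]
 [256.1698 306.6792]
 [255.3333 318.6667]]
```

```bash
python3 -m crank '{"travel":[[2,4,-1],[3.5,9,-2.5],[5,14,-4],[6.4,19,-5.5],[6.5,20.3,-7]],"turn":[[0,0,0.4],[0,0,0.4],[0,0,0.4],[0,0,0.4],[0,0,0.4]],"gripper":[0.8,0.8,0.8,0.8,0.8]}' 40
python3 -m crank '{"travel":[[0,0,-0.5],[0,0,-1],[0,0,-1],[0,0,-1],[0,0,-1]],"turn":[[0,0,0],[0,0,0],[0,0,0],[0,0,0],[0,0,0]],"gripper":[0.8,0.8,0.8,0.8,0.8]}' 40
python3 - <<'E'
from workcell import bot
s=bot.observe();print(s["position"],s["force"],s["tool_rot"],s["clock"])
E
```

```text
clock: 10.65
position: [0.5535, 0.1314, 0.129]
tool_rot: [3.141, -0.002, 1.295]
force: [0.6, -1.2, -1.0]
grip_width: 0.0262
finger_force: 39.8
clock: 11.15
position: [0.553, 0.1269, 0.1199]
tool_rot: [3.141, -0.0, 1.292]
force: [-0.2, 0.2, -1.4]
grip_width: 0.026
finger_force: 39.8
[0.55301118 0.1268908  0.11990928] [-0.16517858  0.24611805 -1.38539767] [ 3.14075946e+00 -1.55143847e-04  1.29212404e+00] 11.15
```

```bash
python3 -m crank '{"travel":[[0,0,-0.3],[0,0,-0.6],[0,0,-0.9],[0,0,-1.1],[0,0,-1.3]],"turn":[[0,0,0],[0,0,0],[0,0,0],[0,0,0],[0,0,0]],"gripper":[0.8,0.8,0.8,0.8,0.8]}' 40
python3 -m crank '{"travel":[[0,0,-0.1],[0,0,-0.1],[0,0,-0.2],[0,0,-0.2],[0,0,-0.2]],"turn":[[0,0,0],[0,0,0],[0,0,0],[0,0,0],[0,0,0]],"gripper":[0.8,0.8,0.8,0.8,0.8]}' 40
```

```text
clock: 11.65
position: [0.5526, 0.1279, 0.1061]
tool_rot: [-3.142, -0.0, 1.294]
force: [0.8, 0.2, -0.7]
grip_width: 0.0264
finger_force: 39.8
clock: 12.15
position: [0.5527, 0.1278, 0.1043]
tool_rot: [3.142, 0.0, 1.294]
force: [1.7, 0.2, -1.0]
grip_width: 0.0263
finger_force: 39.8
```

```bash
python3 -m crank '{"travel":[[0,0,-0.1],[0,0,-0.2],[0,0,-0.3],[0,0,-0.3],[0,0,-0.3]],"turn":[[0,0,0],[0,0,0],[0,0,0],[0,0,0],[0,0,0]],"gripper":[0.8,0.8,0.8,0.8,0.8]}' 40
python3 -m crank '{"travel":[[0.15,-0.03,0],[0.3,-0.07,0],[0.45,-0.1,0],[0.6,-0.14,0],[0.6,-0.14,0]],"turn":[[0,0,0],[0,0,0],[0,0,0],[0,0,0],[0,0,0]],"gripper":[0.8,0.8,0.8,0.8,0.8]}' 40
```

```text
clock: 12.65
position: [0.5526, 0.1278, 0.1012]
tool_rot: [-3.141, 0.0, 1.294]
force: [-0.2, 0.2, -1.6]
grip_width: 0.0262
finger_force: 39.8
clock: 13.15
position: [0.5589, 0.1264, 0.1013]
tool_rot: [3.142, -0.0, 1.294]
force: [-0.8, 0.6, 0.1]
grip_width: 0.0258
finger_force: 39.8
```

```bash
python3 -m crank '{"travel":[[0,0,-0.1],[0,0,-0.2],[0,0,-0.3],[0,0,-0.4],[0,0,-0.4]],"turn":[[0,0,0],[0,0,0],[0,0,0],[0,0,0],[0,0,0]],"gripper":[0.8,0.8,0.8,0.8,0.8]}' 40
```

```text
clock: 13.65
position: [0.5587, 0.1264, 0.0972]
tool_rot: [-3.142, 0.0, 1.294]
force: [0.2, 1.3, -1.5]
grip_width: 0.0259
finger_force: 39.8
```

```bash
python3 -m crank '{"travel":[[0,0,-0.1],[0,0,-0.1],[0,0,-0.2],[0,0,-0.2],[0,0,-0.2]],"turn":[[0,0,0],[0,0,0],[0,0,0],[0,0,0],[0,0,0]],"gripper":[0.8,0.8,0.8,0.8,0.8]}' 40
python3 -m crank '{"travel":[[0,0,-0.1],[0,0,-0.1],[0,0,-0.1],[0,0,-0.1],[0,0,-0.1]],"turn":[[0,0,0],[0,0,0],[0,0,0],[0,0,0],[0,0,0]],"gripper":[0.8,0.8,0.8,0.8,0.8]}' 40
```

```text
clock: 14.15
position: [0.5588, 0.1265, 0.0954]
tool_rot: [3.141, -0.0, 1.294]
force: [1.1, 1.5, 1.5]
grip_width: 0.0262
finger_force: 40.1
clock: 14.65
position: [0.5593, 0.1267, 0.0951]
tool_rot: [3.14, -0.001, 1.294]
force: [-2.1, 0.5, 14.0]
grip_width: 0.0263
finger_force: 41.1
```

```bash
python3 -m crank '{"travel":[[0,0,0.1],[0,0,0.1],[0,0,0.1],[0,0,0.1],[0,0,0.1]],"turn":[[0,0,0],[0,0,0],[0,0,0],[0,0,0],[0,0,0]],"gripper":[0.8,0.8,0.8,0.8,0.8]}' 40
python3 -m crank '{"travel":[[0,0,0],[0,0,0],[0,0,0],[0,0,0],[0,0,0]],"turn":[[0,0,0],[0,0,0],[0,0,0],[0,0,0],[0,0,0]],"gripper":[0.4,0.4,0.4,0.4,0.4]}' 40
python3 -m crank '{"travel":[[0,0,1],[0,0,3],[0,0,6],[0,0,9],[0,0,9]],"turn":[[0,0,0],[0,0,0],[0,0,0],[0,0,0],[0,0,0]],"gripper":[0.4,0.4,0.4,0.4,0.4]}' 40
python3 - <<'E'
from h import *
w=grab("wrist","pics/w5.png");s=grab("side","pics/s5.png")
K=np.array([[s["fx"],0,s["cx"]],[0,s["fy"],s["cy"]],[0,0,1]]);E=np.array(s["extrinsics"])
uv=cv2.projectPoints(np.array([[.5593,.1268,.056],[.5593,.1268,.1205],[.5593,.1268,.124]]),cv2.Rodrigues(E[:3,:3])[0],E[:3,3],K,np.array(s["dist"],float))[0].reshape(-1,2);print(uv)
u,v=uv[1].astype(int)
a=cv2.resize(s["pixels"][v-25:v+50,u-25:u+25,::-1],(400,600),interpolation=cv2.INTER_CUBIC);b=cv2.resize(w["pixels"][60:300,200:360,::-1],(400,600))
cv2.imwrite("pics/h2.png",np.hstack([a,b]));print(u-25,v-25)
E
```

```text
clock: 15.15
position: [0.5588, 0.1265, 0.0954]
tool_rot: [3.141, -0.0, 1.294]
force: [1.3, 0.2, 4.2]
grip_width: 0.0257
finger_force: 40.3
clock: 15.65
position: [0.5586, 0.1264, 0.0952]
tool_rot: [-3.141, 0.0, 1.294]
force: [0.2, 1.0, -1.0]
grip_width: 0.0512
finger_force: 0.0
clock: 16.15
position: [0.5603, 0.1271, 0.1896]
tool_rot: [3.137, -0.003, 1.293]
force: [0.0, -0.2, 0.3]
grip_width: 0.0515
finger_force: 0.0
[[300.47506879 174.94967385]
 [301.21675281 153.39216458]
 [301.25834946 152.18186471]]
276 128
```

View pics/h2.png

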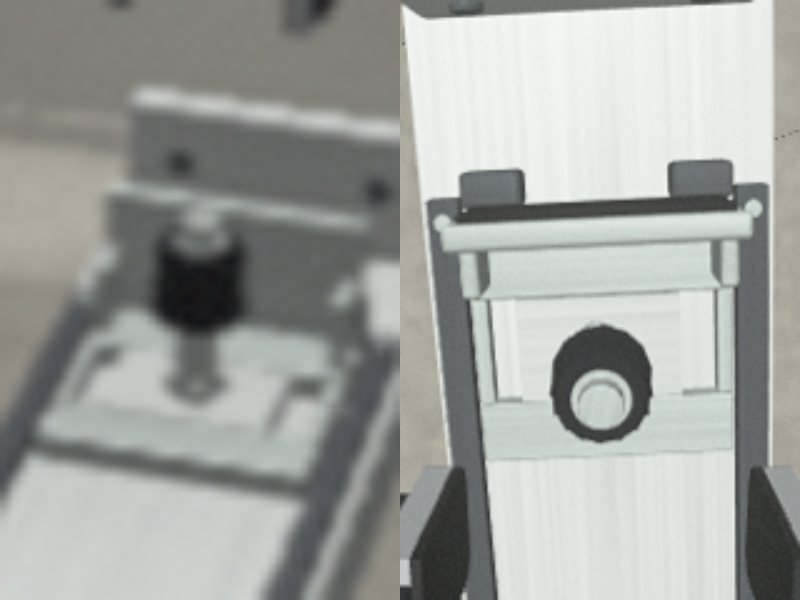

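The pin stands upright on its balls in the bush, with the button centred in the wrist crop at (600,400). The fence is still at its lugs. Next I'll shut the fingers and centre them over the button.

```bash
python3 -m crank '{"travel":[[0,0,0],[0,0,0],[0,0,0],[0,0,0],[0,0,0]],"turn":[[0,0,0],[0,0,0],[0,0,0],[0,0,0],[0,0,0]],"gripper":[1,1,1,1,1]}' 40
python3 - <<'E'
from h import *
w=grab("wrist");print(bot.observe()["position"],bot.observe()["grip_width"])
im=w["pixels"]
g=cv2.medianBlur(cv2.cvtColor(im,cv2.COLOR_RGB2GRAY),3)
# button: bright region enclosed in the black head
dark=(g<60).astype(np.uint8);dark[:150]=0;dark[245:]=0;dark[:,:255]=0;dark[:,:][:,310:]=0
cs,h=cv2.findContours(dark,cv2.RETR_CCOMP,cv2.CHAIN_APPROX_NONE)
for c,hh in zip(cs,h[0]):
    if cv2.contourArea(c)>80:
        m=cv2.moments(c);uv=(m["m10"]/m["m00"],m["m01"]/m["m00"]);print(hh[3],cv2.contourArea(c),cv2.boundingRect(c),uv,plane(w,[uv],.1205)[0],plane(w,[uv],.1125)[0])
E
```

```text
clock: 16.75
position: [0.5586, 0.1264, 0.1851]
tool_rot: [-3.141, 0.0, 1.294]
force: [0.2, -0.2, -0.3]
grip_width: 0.0004
finger_force: 0.0
[0.55857818 0.1264295  0.18513424] 0.00019369485742996587
```

```bash
python3 -m crank '{"travel":[[0,0.1,-2],[0,0.1,-4],[0,0.1,-5.5],[0,0.1,-6.1],[0,0.1,-6.1]],"turn":[[0,0,0],[0,0,0],[0,0,0],[0,0,0],[0,0,0]],"gripper":[1,1,1,1,1]}' 40
python3 -m crank '{"travel":[[0,0,-0.1],[0,0,-0.2],[0,0,-0.3],[0,0,-0.4],[0,0,-0.4]],"turn":[[0,0,0],[0,0,0],[0,0,0],[0,0,0],[0,0,0]],"gripper":[1,1,1,1,1]}' 40
```

```text
clock: 17.3
position: [0.5584, 0.1274, 0.1237]
tool_rot: [-3.141, 0.0, 1.294]
force: [-0.0, 0.6, 0.0]
grip_width: 0.0003
finger_force: 0.0
clock: 17.8
position: [0.5589, 0.1275, 0.1205]
tool_rot: [3.141, -0.0, 1.294]
force: [0.6, 0.2, 2.5]
grip_width: -0.0001
finger_force: 1.5
```

```bash
python3 -m crank '{"travel":[[0,0,-0.15],[0,0,-0.3],[0,0,-0.45],[0,0,-0.6],[0,0,-0.9]],"turn":[[0,0,0],[0,0,0],[0,0,0],[0,0,0],[0,0,0]],"gripper":[1,1,1,1,1]}' 40
python3 -m crank '{"travel":[[0,0,-0.4],[0,0,-0.8],[0,0,-1.2],[0,0,-1.6],[0,0,-1.8]],"turn":[[0,0,0],[0,0,0],[0,0,0],[0,0,0],[0,0,0]],"gripper":[1,1,1,1,1]}' 40
```

```text
clock: 18.3
position: [0.5591, 0.1277, 0.1118]
tool_rot: [3.14, -0.001, 1.294]
force: [-0.3, 0.6, -0.5]
grip_width: 0.0003
finger_force: 0.0
clock: 18.8
position: [0.5586, 0.1274, 0.0928]
tool_rot: [-3.141, 0.0, 1.294]
force: [0.7, 0.1, 3.0]
grip_width: -0.0002
finger_force: 1.3
```

```bash
python3 -m crank '{"travel":[[0,0,-0.1],[0,0,-0.2],[0,0,-0.3],[0,0,-0.4],[0,0,-0.4]],"turn":[[0,0,0],[0,0,0],[0,0,0],[0,0,0],[0,0,0]],"gripper":[1,1,1,1,1]}' 40
python3 -m crank '{"travel":[[0,0,-0.1],[0,0,-0.1],[0,0,-0.2],[0,0,-0.2],[0,0,-0.2]],"turn":[[0,0,0],[0,0,0],[0,0,0],[0,0,0],[0,0,0]],"gripper":[1,1,1,1,1]}' 40
```

```text
clock: 19.3
position: [0.5587, 0.1274, 0.0893]
tool_rot: [3.142, -0.0, 1.294]
force: [1.2, 1.1, 2.2]
grip_width: 0.0
finger_force: 1.2
clock: 19.8
position: [0.559, 0.1275, 0.0875]
tool_rot: [3.141, -0.0, 1.294]
force: [2.1, 0.0, 5.4]
grip_width: -0.0001
finger_force: 3.0
```

```bash
python3 -m crank '{"travel":[[0,0,-0.1],[0,0,-0.1],[0,0,-0.2],[0,0,-0.2],[0,0,-0.2]],"turn":[[0,0,0],[0,0,0],[0,0,0],[0,0,0],[0,0,0]],"gripper":[1,1,1,1,1]}' 40
```

```text
clock: 20.3
position: [0.5592, 0.1275, 0.0857]
tool_rot: [3.141, -0.001, 1.294]
force: [1.9, 0.5, 8.7]
grip_width: -0.0002
finger_force: 3.7
```

```bash
python3 -m crank '{"travel":[[0,0,-0.1],[0,0,-0.1],[0,0,-0.1],[0,0,-0.1],[0,0,-0.1]],"turn":[[0,0,0],[0,0,0],[0,0,0],[0,0,0],[0,0,0]],"gripper":[1,1,1,1,1]}' 40
```

```text
clock: 20.8
position: [0.5598, 0.1275, 0.0851]
tool_rot: [3.139, -0.001, 1.293]
force: [3.4, -1.3, 13.0]
grip_width: 0.0001
finger_force: 6.1
```

```bash
python3 -m crank '{"travel":[[0,0,0.3],[0,0,1],[0,0,3],[0,0,7],[0,0,10]],"turn":[[0,0,0],[0,0,0],[0,0,0],[0,0,0],[0,0,0]],"gripper":[1,1,1,1,1]}' 40
python3 -m crank '{"travel":[[-1,-5,2],[-1,-5,2],[-1,-5,2],[-1,-5,2],[-1,-5,2]],"turn":[[0,0,0],[0,0,0],[0,0,0],[0,0,0],[0,0,0]],"gripper":[1,1,1,1,1]}' 40
python3 - <<'E'
from h import *
w=grab("wrist","pics/w6.png");s=grab("side","pics/s6.png")
K=lambda f:np.array([[f["fx"],0,f["cx"]],[0,f["fy"],f["cy"]],[0,0,1]])
def pr(f,P):
    E=np.array(f["extrinsics"]);return cv2.projectPoints(np.array(P,float).reshape(-1,3),cv2.Rodrigues(E[:3,:3])[0],E[:3,3],K(f),np.array(f["dist"],float))[0].reshape(-1,2)
Q=[[.559,.127,z] for z in(.056,.082,.090)]
a=pr(s,Q);b=pr(w,Q);print(a,b)
u,v=a[1].astype(int);U,V=b[1].astype(int);V=max(V,75)
A=cv2.resize(s["pixels"][v-32:v+28,u-20:u+20,::-1],(400,600),interpolation=cv2.INTER_CUBIC);B=cv2.resize(w["pixels"][V-75:V+75,U-50:U+50,::-1],(400,600),interpolation=cv2.INTER_CUBIC)
cv2.imwrite("pics/h3.png",np.hstack([A,B]));print(u-20,v-32,U-50,V-75)
E
```

```text
clock: 21.3
position: [0.5582, 0.1275, 0.1859]
tool_rot: [-3.141, 0.0, 1.294]
force: [0.6, -0.4, 0.7]
grip_width: 0.0002
finger_force: 0.0
clock: 21.8
position: [0.5483, 0.0784, 0.2037]
tool_rot: [-3.14, 0.0, 1.295]
force: [0.3, -0.3, -0.3]
grip_width: -0.0006
finger_force: 0.0
[[300.36137231 174.90423015]
 [300.65325425 166.38197484]
 [300.7445478  163.71505197]] [[279.78908905 137.30874059]
 [279.47030936 139.30017263]
 [279.35943566 139.99288406]]
280 134 229 64
```

View pics/h3.png

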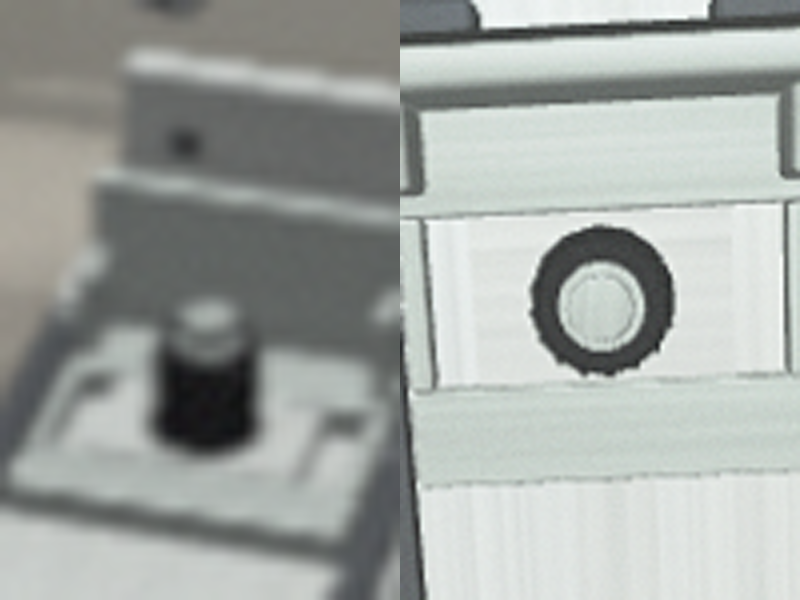

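The head sits flat on the bush in both crops, with the button at side crop (207,313). A light touch on the button will tell whether it sprang fully out: the top is at 90 mm if the pin is home and locked, and about 86 mm if the balls are still held in.

```bash
python3 -m crank '{"travel":[[1,5,-2],[1,5,-5],[1,5,-8],[1,5,-10],[1,5,-10.9]],"turn":[[0,0,0],[0,0,0],[0,0,0],[0,0,0],[0,0,0]],"gripper":[1,1,1,1,1]}' 40
python3 -m crank '{"travel":[[0,0,-0.05],[0,0,-0.1],[0,0,-0.1],[0,0,-0.15],[0,0,-0.15]],"turn":[[0,0,0],[0,0,0],[0,0,0],[0,0,0],[0,0,0]],"gripper":[1,1,1,1,1]}' 40
python3 -m crank '{"travel":[[0,0,-0.05],[0,0,-0.05],[0,0,-0.1],[0,0,-0.1],[0,0,-0.1]],"turn":[[0,0,0],[0,0,0],[0,0,0],[0,0,0],[0,0,0]],"gripper":[1,1,1,1,1]}' 40
```

```text
clock: 22.4
position: [0.5575, 0.1278, 0.0931]
tool_rot: [-3.139, 0.001, 1.295]
force: [0.7, 0.3, 1.4]
grip_width: 0.0
finger_force: 0.0
clock: 22.9
position: [0.5589, 0.1274, 0.0943]
tool_rot: [3.141, -0.0, 1.293]
force: [0.0, -0.7, 0.6]
grip_width: 0.0002
finger_force: 0.0
clock: 23.4
position: [0.5586, 0.1274, 0.0928]
tool_rot: [-3.141, 0.0, 1.294]
force: [0.1, 0.2, 0.7]
grip_width: -0.0004
finger_force: 0.0
```

```bash
python3 -m crank '{"travel":[[0,0,-0.05],[0,0,-0.1],[0,0,-0.15],[0,0,-0.2],[0,0,-0.2]],"turn":[[0,0,0],[0,0,0],[0,0,0],[0,0,0],[0,0,0]],"gripper":[1,1,1,1,1]}' 40
python3 -m crank '{"travel":[[0,0,-0.05],[0,0,-0.05],[0,0,-0.1],[0,0,-0.1],[0,0,-0.1]],"turn":[[0,0,0],[0,0,0],[0,0,0],[0,0,0],[0,0,0]],"gripper":[1,1,1,1,1]}' 40
```

```text
clock: 23.9
position: [0.5586, 0.1274, 0.0907]
tool_rot: [-3.141, 0.0, 1.294]
force: [-1.0, -0.9, 1.0]
grip_width: 0.0003
finger_force: 0.0
clock: 24.4
position: [0.5587, 0.1274, 0.0899]
tool_rot: [3.141, -0.0, 1.294]
force: [0.3, 0.8, 3.0]
grip_width: 0.0003
finger_force: 1.5
```

Contact came at 0.0899 m with 3 N. The pin is home, the button is out and the balls are locked. Clearing the jig and handing in.

```bash
python3 -m crank '{"travel":[[0,0,0.5],[0,0,3],[0,0,7],[-1,-4,11],[-2,-8,12]],"turn":[[0,0,0],[0,0,0],[0,0,0],[0,0,0],[0,0,0]],"gripper":[1,1,1,1,1]}' 40
python3 -m crank '{"travel":[[0,0,0],[0,0,0],[0,0,0],[0,0,0],[0,0,0]],"turn":[[0,0,0],[0,0,0],[0,0,0],[0,0,0],[0,0,0]],"gripper":[1,1,1,1,1]}' 40
python3 - <<'E'
from workcell import bot
print(bot.job_done())
E
```

```text
clock: 24.9
position: [0.5394, 0.0486, 0.2129]
tool_rot: [3.138, -0.002, 1.297]
force: [1.6, -1.3, -0.8]
grip_width: -0.0001
finger_force: 0.0
clock: 25.4
position: [0.5385, 0.0483, 0.2094]
tool_rot: [-3.141, -0.0, 1.295]
force: [0.2, -0.4, 0.3]
grip_width: -0.0001
finger_force: 0.0
the job is handed in; nothing more can be done
None
```

I pushed the fence to its stop and slid the ball-lock pin fully home; a light touch found its button sprung back out, so the balls should be locked under the deck, and I left the dowel and bottle alone and handed the job in at 25.4 s.

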